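# Jack up the front of the reflow oven and hold it

## Task

The two front feet of the bench-top reflow oven are to be swapped: stand the small ratchet jack on the bench with its saddle centred under the oven's yellow marked lift point, then pump the jack's handle until both front feet are a good centimetre clear of the bench. Finish while holding: keep pressing the handle right down at the bottom of its stroke and do not let go, because the oven drops back a notch when the handle comes up. Do not touch the oven itself with the arm or shove it about, and leave the other things on the bench alone.

Things in the scene. Friction and masses are not known exactly. Their poses are not given: they have to be found in the camera images.
- jack_grip (a point): middle of the head of the green column (40 mm along the jack, 34 mm across it, top 129 mm high) of the ratchet jack, 0.88 kg; 105 mm above the underside of its base plate. The head is solid from 85 mm up: grip across the 34 mm. Axes: x along the jack towards the saddle, y across it, z up. The aluminium base, 70 mm wide, reaches 125 mm behind the column's axis and 95 mm in front
- jack_saddle (a point): centre of the top of the saddle, a red disc 26 mm across on the toe, 75 mm in front (+x) of the column's axis; 33 mm above the bench when toe_lift is 0 and rising with it. The toe below it is 24 mm wide and ends 15 mm in front of this point. Axes as for jack_grip
- jack_toe: the jack's sliding toe with its saddle; origin on the column's axis, level with the underside of the base plate when toe_lift is 0
- toe_lift (a joint): how far toe and saddle are jacked up, m: starts at 0 to 0.002, at most 0.040. A ratchet with 8 mm teeth, moving up only: each full stroke (handle right down, then right up for a new bite) gains one tooth, the first up to 15 mm. With the handle right down it stands at about 0.014, 0.021, 0.029, 0.037; whenever the handle comes up, a loaded toe drops back about 3 mm onto the holding pawl
- handle_grip (a point): middle of the black rubber grip (20 mm thick, 63 mm long) of the pump handle behind the column, 105 mm from the handle's cross pin, which lies 38 mm behind the column's axis and 66 mm above the bench. Handle raised: 129 mm behind the axis, 118 mm high; right down: 143 mm behind, 63 mm high. Its axes turn with the handle and equal the jack's when it is raised
- pump_handle: the jack's pump handle, a steel bar with the rubber grip, swinging in the jack's x-z plane; origin on its cross pin
- handle_stroke (a joint): pump handle angle, rad: 0 fully raised (30 degrees above level; its spring returns it there when let go), 0.55 right down against its stop (just below level). Pushing down at the grip takes 3 to 6 N while the saddle is free and up to about 15 N while it lifts the oven; holding the loaded handle at the bottom takes about 10 N
- lift_point (a point): the marked lift point: centre of the underside of the yellow bracket, a tongue 44 mm (out from the oven) x 48 x 6 mm in the middle of the oven's front sill, with a black dot on top right above this point. Underside 48 mm above the bench, point 22 mm out from the front face. Axes: x straight into the oven, z up; the jack goes in along this x from the front
- oven: a grey bench-top reflow oven, about 5.6 kg, 290 deep x 310 wide, its case from 40 to 205 mm above the bench, with a steel bar handle across its front that stands out 24 mm at 176 mm up, standing on four rubber feet; origin on the bench under its middle, x from its front to its rear
- front_foot_a (a point): middle of the underside of one front foot (28 mm across); its height above the bench is 0 while it stands. It is 30 mm behind the oven's front face, 125 mm to one side of the middle
- front_foot_b (a point): the same for the other front foot, 125 mm to the other side
- tape: a black roll of tape lying flat, 60 mm across, 19 mm high; origin at the centre of its underside; leave it alone
- mug: a white mug, 80 mm across, 92 mm high; origin at the centre of its underside; leave it alone
- screwdriver: a screwdriver with an orange handle lying flat, 170 mm long; origin on the bench under its middle; leave it alone
- foot_tray: a small grey open tray, 85 x 120 x 22 mm, with three new rubber feet in it that stick up to 33 mm; origin at the centre of its underside; leave it alone
- multimeter: a hand multimeter lying on its back, 175 x 84 x 46 mm; origin at the centre of its underside; leave it alone

How it is judged:
On the way, in this order (a step that is already met when the one before it is completed fails the run):
1. the jack stands flat on the bench with its saddle under the marked lift point, not yet touching it, handle raised (horizontal distance between jack_saddle and lift_point below 0.014 m and angle between jack_grip's own z axis and vertical below 0.06 rad and height (world z) of jack_grip below 0.109 m and value of joint handle_stroke below 0.15 rad and contact force between jack_toe and oven below 1 N), for 0.2 s.
2. the jack has taken the weight and both front feet have left the bench (horizontal distance between jack_saddle and lift_point below 0.018 m and contact force between jack_toe and oven above 10 N and height (world z) of each of front_foot_a, front_foot_b above 0.002 m), for 0.1 s.
At the end, for the whole second after the job is handed in: both front feet at least 9 mm up, the oven on the jack's saddle (over 10 N, within 18 mm of the lift point), the jack flat on the bench, the handle within 0.1 rad of the bottom of its stroke and pressed by the fingers (over 3 N), nothing of the robot touching the oven (height (world z) of each of front_foot_a, front_foot_b above 0.009 m and horizontal distance between jack_saddle and lift_point below 0.018 m and angle between jack_grip's own z axis and vertical below 0.06 rad and height (world z) of jack_grip below 0.109 m and contact force between jack_toe and oven above 10 N and value of joint handle_stroke above 0.45 rad and contact force between the fingers and pump_handle above 3 N and contact force between the arm and oven below 0.5 N and linear speed of oven below 0.02 m/s); the arm keeps its last pose, push and grip.
It fails at once if the robot touches the oven (contact force between any of the fingers, the arm and oven above 2 N).
It fails at once if the oven is shoved about (its middle moved by more than 35 mm) (distance of oven from where it was at the start of the episode above 0.035 m).
It fails at once if the jack is tipped over (angle between jack_grip's own z axis and vertical above 0.5 rad).
It fails at once if one of the other things on the bench is moved by more than 20 mm (distance of any of tape, mug, screwdriver, foot_tray, multimeter from where it was at the start of the episode above 0.02 m).
It also fails if it takes over 56 s, if anything falls off the work surface, if the arm or the gripper's body presses on something with over 40 N, if the wrist force passes 120 N, or if a joint passes its speed limit or range.

## Robot

A 6-joint arm with a two-finger parallel gripper is mounted at the origin on the work surface. World frame = base frame: x ahead of the robot, y to its left, z up, the work surface at z = 0. Lengths are in m, angles in rad, forces in N, time in s.
With the tool pointing down it reaches from about 0.25 to 0.775 m from the base axis. Payload 4 kg.
Tool frame: the origin (TCP) lies on the front face of the gripper's body, between the roots of the fingers; the fingertips stand 97 mm ahead of it and the grasp point (between the pads) lies 78 mm ahead of it (arm.grip_depth is the distance from the TCP to the grasp point, in m); x points along the fingers, y is the direction in which the jaws open and shut, and the axes are right-handed (so a half turn about x gives the same grasp; the last joint's range is limited). The gripper opens to 94 mm and grips with 3 to 60 N. Pads are 16 mm wide; open, the fingers measure 119 mm over their backs; the gripper's body (75 mm by 177 mm) begins 78 mm behind the grasp point.
Start: joints at [-1.207, 0.087, 1.371, -0, 1.684, -0.103], TCP at [0.248, -0.491, 0.303] pointing down, gripper open.
Joint ranges: [-3.1, 3.1], [-0.76, 2.03], [0.27, 2.55], [-1.08, 4.22], [0.17, 2.65], [-2.57, 2.57]. Speed limits (rad/s): [2.79, 2.79, 3.14, 3.14, 3.14, 3.14].

## Interface

Orientations are given as a rotation vector (axis times angle).
In Python, from rig import telemetry, viewer, order, arm gives the robot as it stands.
- The arm moves only by the tool servo_tool, never from a script. Its argument "series" is a list of rows, each an object with "rot": the turn, a rotation vector about the tool's x, y, z in degrees, a list of three; "linear": the shift along the tool's x, y, z in m, a list of three; "grip": the finger opening in m, from 0 to 0.094. A call has 1 to 12 rows; each row is the pose to reach, as a shift and turn from the pose commanded when the call began, along the tool's axes at that moment; what a row does not reach only later rows make up. A row lasts 1/12 s, in which the tool goes at most 41.7 mm and 7.16 degrees, less where a joint would pass 70% of its speed; a pose out of reach is approached as far as the arm can. A call with a gripper value outside its range is refused whole. The fingers move at their own pace and stop on an object; the grip force is fixed at half the most. Time passes only in rows, so rows that repeat a pose let the fingers close. It gives the time, the measured TCP pose, the force and the opening at its end, in the units of the state.
- telemetry.get_obs(): the state, without advancing time (a new reading comes with each control period).
- viewer.read_camera(name): name is "scene" or "top" or "wrist"; returns the picture (420x560x3 uint8, red, green, blue); there is no depth.
- viewer.calibration(name): a dict with "fx", "fy", "cx", "cy" (pixels), "extrinsics" (4x4, takes a point from camera to world coordinates). Camera axes: x right, y down, z forward; pixel columns grow to the right and rows downward; lengths in m; the calibration is good to about 2 mm. A picture is of the moment at which its call begins: read the wrist's pose just before it. calibration takes no time and is no camera call; for the wrist camera it gives the pose at the moment of the call.
- order.hand_in(): hands the job in, once; it reports no verdict.
The state is a dict: "time_s": time; "joints": joint angles; "joint_vel": joint speeds; "tau": joint torques, N m; "tcp_pos": TCP position; "orientation": TCP orientation; "ft_force": force on the tool from outside, world axes, zero at the start; "torque": the same for the moment, N m; "gripper_width": opening from 0.0 (shut) to 1.0 (fully open).
Only numpy, scipy, OpenCV 4.12 (cv2) and the standard library are available. Lean on these libraries where they do the work, as an engineer would, in place of code of your own. Each camera call takes 0.05 s, during which the arm holds its last target.

## Working session

There is one attempt and no reset: what is moved stays moved. The work goes in short steps, Python scripts to look and compute and a tool call to move; the robot and the scene stay as the last step left them, time stands still between calls to the robot, and variables do not carry over. Pictures are saved under pics/ and viewed, and the job is handed in when it is done.

Besides the shell and the picture viewer there is one more tool, called after "Call:" by a JSON object that holds its "method" and its "body". servo_tool: Moves the arm, as the interface text tells. Its arguments: {"type":"object","properties":{"series":{"type":"array","items":{"type":"object","properties":{"rot":{"type":"array","items":{"type":"number"}},"linear":{"type":"array","items":{"type":"number"}},"grip":{"type":"number"}}}}},"required":["series"]}

```bash
ls; mkdir -p pics; python3 - <<'E'
from rig import telemetry, viewer, order, arm
import cv2
o=telemetry.get_obs();print(o)
for n in ("scene","top"):
    cv2.imwrite(f"pics/{n}0.png",viewer.read_camera(n)[:,:,::-1]);c=viewer.calibration(n);print(n,c)
E
```

```text
pics
{'time_s': 0.0, 'joints': array([-1.20704420e+00,  8.79612390e-02,  1.37221574e+00, -5.06120407e-05,
        1.68360299e+00, -1.03088038e-01]), 'joint_vel': array([ 0.0012773 ,  0.00175482, -0.00067066, -0.00025865, -0.00190694,
        0.00252977]), 'tau': array([ 4.78335255e-05, -3.40176272e+01, -3.02430904e+01,  7.18586077e-02,
        3.28924600e-02, -1.45726399e-04]), 'tcp_pos': array([ 0.24740963, -0.49084361,  0.30152008]), 'orientation': array([ 1.96205871,  0.46874201, -1.96273271]), 'ft_force': array([-1.05276687, -0.30841706,  0.72774294]), 'torque': array([ 3.90822414e-06, -8.40331224e-02, -2.82387080e-02]), 'gripper_width': 0.9982371188268748}
scene {'fx': 487.9600907127366, 'fy': 487.9600907127366, 'cx': 278.2870292572754, 'cy': 215.02276328117418, 'extrinsics': array([[-8.69839486e-01,  2.78425104e-01, -4.07257572e-01,
         1.04734166e+00],
       [ 4.93334782e-01,  4.91328137e-01, -7.17786497e-01,
         8.01075575e-01],
       [ 2.47324087e-04, -8.25273363e-01, -5.64733402e-01,
         7.55733800e-01],
       [ 0.00000000e+00,  0.00000000e+00,  0.00000000e+00,
         1.00000000e+00]])}
top {'fx': 432.74888604388144, 'fy': 432.74888604388144, 'cx': 277.42166040861804, 'cy': 207.98678960937755, 'extrinsics': array([[ 0.00527817, -0.97358615,  0.22825897,  0.33965535],
       [-0.99998003, -0.00434552,  0.00458833, -0.00649945],
       [-0.00347523, -0.22827863, -0.97358964,  1.14486482],
       [ 0.        ,  0.        ,  0.        ,  1.        ]])}
```

View pics/scene0.png

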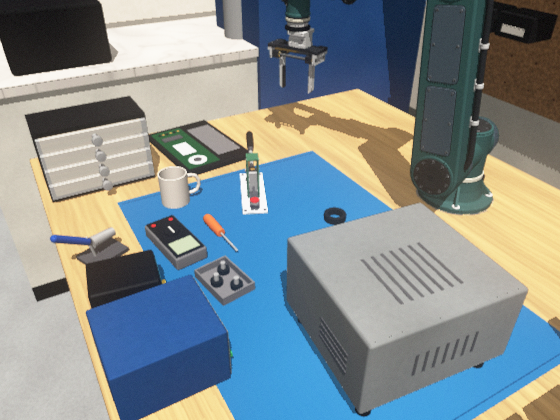

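View pics/top0.png

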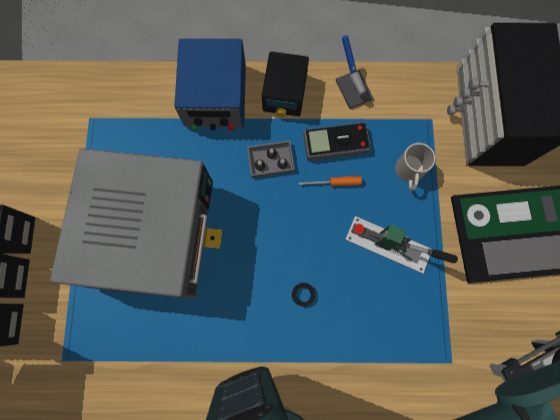

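```bash
python3 - <<'E'
import cv2
im=cv2.imread("pics/top0.png")
cv2.imwrite("pics/c1.png",cv2.resize(im[205:285,335:465],None,fx=6,fy=6,interpolation=cv2.INTER_CUBIC))
cv2.imwrite("pics/c2.png",cv2.resize(im[145:305,150:250],None,fx=3.7,fy=3.7,interpolation=cv2.INTER_CUBIC))
im=cv2.imread("pics/scene0.png")
cv2.imwrite("pics/c3.png",cv2.resize(im[120:220,220:290],None,fx=6,fy=6,interpolation=cv2.INTER_CUBIC))
E
```

```text
(no output)
```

View pics/c1.png

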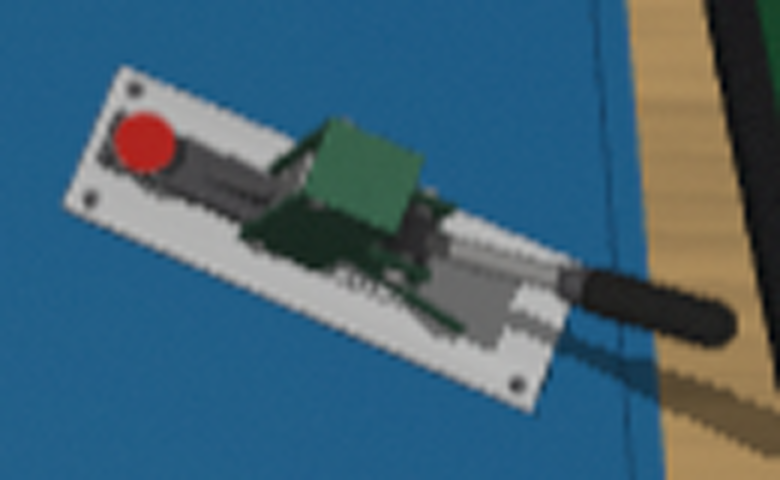

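View pics/c2.png

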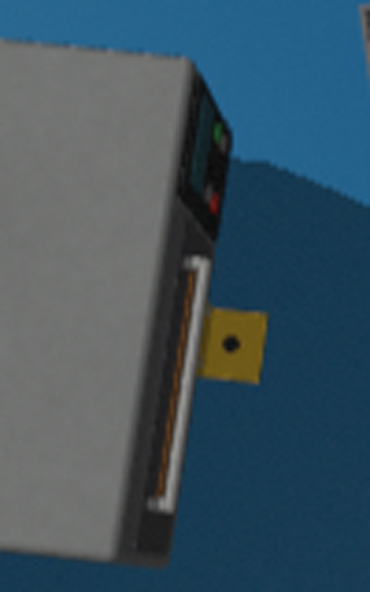

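View pics/c3.png

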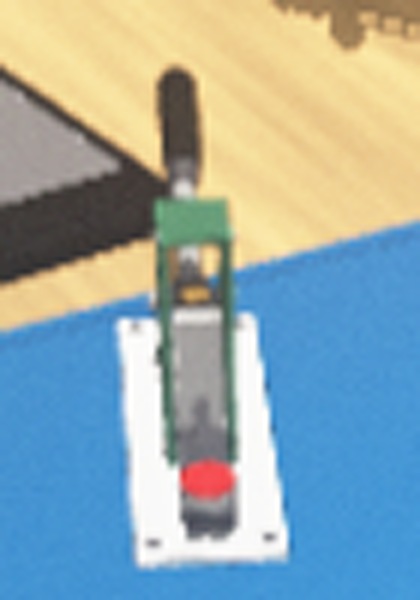

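```bash
cat > h.py <<'E'
import numpy as np
from rig import telemetry, viewer, order, arm
from scipy.spatial.transform import Rotation as R
def ray(n,u,v,z,c=None):
    c=c or viewer.calibration(n);T=c["extrinsics"]
    d=T[:3,:3]@np.array([(u-c["cx"])/c["fx"],(v-c["cy"])/c["fy"],1]);o=T[:3,3]
    return o+d*(z-o[2])/d[2]
def proj(n,p,c=None):
    c=c or viewer.calibration(n);T=c["extrinsics"];q=T[:3,:3].T@(np.array(p)-T[:3,3])
    return c["fx"]*q[0]/q[2]+c["cx"],c["fy"]*q[1]/q[2]+c["cy"]
E
python3 - <<'E'
from h import *
np.set_printoptions(precision=4,suppress=True)
c1=lambda u,v,z:ray("top",u/6+335-.4,v/6+205-.4,z)
c2=lambda u,v,z:ray("top",u/3.7+150-.4,v/3.7+145-.4,z)
dot=c2(231,344,.054);print("dot",dot)
a=c2(267,312,.054);b=c2(260,383,.054);print("tongue",a,b,np.linalg.norm(a-b))
f=c2(190,57,.205);g=c2(120,558,.205);print("oven front",f,g,np.linalg.norm(f-g))
n=a-b;print("into dir from tongue",np.degrees(np.arctan2(n[0],-n[1])), "oven",np.degrees(np.arctan2((f-g)[0],-(f-g)[1])))
# normal into oven: rotate edge (a-b ~ +x) by +90 -> +y
for e in (a-b,f-g): print("xaxis yaw",np.degrees(np.arctan2(e[1],e[0]))+90)
s=c1(145,142,.034);print("saddle",s)
col=[c1(*p,.129) for p in((337,118),(425,155),(402,235),(305,195))];cc=np.mean(col,0);print("col",cc,[np.linalg.norm(col[i]-col[i-1]) for i in range(4)])
d=s-cc;print("dist",np.linalg.norm(d[:2]),"yaw",np.degrees(np.arctan2(d[1],d[0])))
for z in (.006,.01):
  B=[c1(*p,z) for p in((124,65),(63,208),(533,412))];e=B[1]-B[2];print(np.linalg.norm(e),np.linalg.norm(B[0]-B[1]),"yaw",np.degrees(np.arctan2(e[1],e[0])), (B[0]+B[2])/2)
q=ray("scene",220+208/6,120+480/6,.034);print("saddle scene",q)
q=ray("scene",*(np.array([(193)/6+220,(222)/6+120])),.129);print("col top scene",q)
q=proj("scene",dot);print(q)
for nm,p,z in(("tape",(304,294),.01),("sd",(330,183),.01),("tray",(271,160),.01),("mug",(415,165),.05),("mm",(337,141),.04),("panelcorner",(452,190),.03),("panel2",(463,280),.03)):print(nm,ray("top",*p,z))
print(R.from_rotvec(telemetry.get_obs()["orientation"]).as_matrix())
E
```

```text
dot [0.5172 0.165  0.054 ]
tongue [0.5397 0.1409 0.054 ] [0.4903 0.144  0.054 ] 0.04951930258559636
oven front [0.6722 0.1738 0.205 ] [0.3677 0.2002 0.205 ] 0.30561007256640765
into dir from tongue 86.42653773523043 oven 85.03312739070674
xaxis yaw 86.42653773523043
xaxis yaw 85.03312739070674
saddle [ 0.5468 -0.2136  0.034 ]
col [ 0.5159 -0.2833  0.129 ] [np.float64(0.03419869860669268), np.float64(0.03712677055263248), np.float64(0.03387131811130166), np.float64(0.040530863966556155)]
dist 0.07621265055808031 yaw 66.15232420948283
0.22005876387008746 0.07121441723367213 yaw 66.25835727126903 [ 0.5103 -0.2967  0.006 ]
0.21928585821642516 0.07096429301805729 yaw 66.25835727126903 [ 0.5097 -0.2957  0.01  ]
saddle scene [ 0.5472 -0.2117  0.034 ]
col top scene [ 0.5184 -0.277   0.129 ]
(np.float64(345.4705168194838), np.float64(269.33757579413054))
tape [ 0.3787 -0.0707  0.01  ]
sd [ 0.6764 -0.1443  0.01  ]
tray [0.742  0.0173 0.01  ]
mug [ 0.7153 -0.3663  0.05  ]
mm [ 0.7865 -0.1623  0.04  ]
panelcorner [ 0.6524 -0.4668  0.03  ]
panel2 [ 0.415  -0.4742  0.03  ]
[[-0.0007  0.4501 -0.893 ]
 [ 0.0018 -0.893  -0.4501]
 [-1.     -0.0019 -0.0002]]
```

Call:
{"method": "servo_tool", "body": {"series": [{"linear": [0.0,-0.016,-0.083],"rot": [-10,0,0],"grip": 0.08},{"linear": [0.0,-0.033,-0.167],"rot": [-20,0,0],"grip": 0.08},{"linear": [0.02,-0.049,-0.25],"rot": [-30,0,0],"grip": 0.08},{"linear": [0.04,-0.065,-0.334],"rot": [-39.4,0,0],"grip": 0.08},{"linear": [0.04,-0.065,-0.334],"rot": [-39.4,0,0],"grip": 0.08},{"linear": [0.04,-0.065,-0.334],"rot": [-39.4,0,0],"grip": 0.08},{"linear": [0.04,-0.065,-0.334],"rot": [-39.4,0,0],"grip": 0.08},{"linear": [0.04,-0.065,-0.334],"rot": [-39.4,0,0],"grip": 0.08},{"linear": [0.04,-0.065,-0.334],"rot": [-39.4,0,0],"grip": 0.08},{"linear": [0.04,-0.065,-0.334],"rot": [-39.4,0,0],"grip": 0.08},{"linear": [0.04,-0.065,-0.334],"rot": [-39.4,0,0],"grip": 0.08},{"linear": [0.04,-0.065,-0.334],"rot": [-39.4,0,0],"grip": 0.08}]}}

```text
time_s: 1.1
tcp_pos: [0.5156, -0.2839, 0.2629]
orientation: [1.509, 0.981, -1.511]
ft_force: [-0.5, -0.0, -0.7]
gripper_width: 0.851
```

```bash
python3 - <<'E'
from h import *
import cv2
np.set_printoptions(precision=4,suppress=True)
o=telemetry.get_obs();c=viewer.calibration("wrist");im=viewer.read_camera("wrist");cv2.imwrite("pics/w1.png",im[:,:,::-1])
print(o["time_s"],o["tcp_pos"],R.from_rotvec(o["orientation"]).as_matrix(),c)
print(proj("wrist",[.516,-.2825,.129],c),proj("wrist",[.5465,-.213,.034],c))
E
```

```text
1.1 [ 0.5156 -0.2839  0.2629] [[-0.0005  0.914  -0.4058]
 [-0.0008 -0.4058 -0.914 ]
 [-1.     -0.0002  0.001 ]] {'fx': 323.09011027768037, 'fy': 323.09011027768037, 'cx': 275.1207314191489, 'cy': 212.46069838046938, 'extrinsics': array([[ 0.9142, -0.3911, -0.106 ,  0.5463],
       [-0.4052, -0.8832, -0.2361, -0.2159],
       [-0.0013,  0.2588, -0.9659,  0.3445],
       [ 0.    ,  0.    ,  0.    ,  1.    ]])}
(np.float64(274.5562864509812), np.float64(233.71269106300292)) (np.float64(274.52525273400784), np.float64(122.8860787438446))
```

View pics/w1.png

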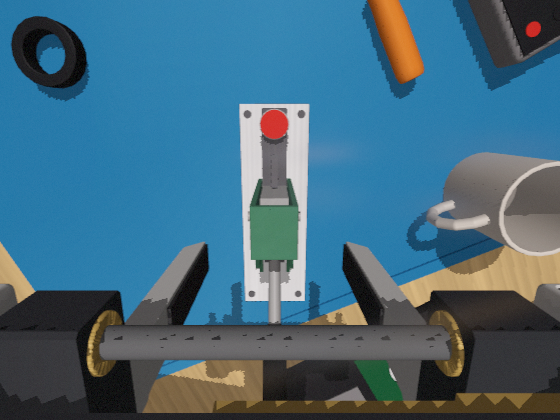

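Call:
{"method": "servo_tool", "body": {"series": [{"linear": [0.03,0.0,-0.001],"rot": [0,0,0],"grip": 0.07},{"linear": [0.06,0.0,-0.001],"rot": [0,0,0],"grip": 0.07},{"linear": [0.078,0.0,-0.001],"rot": [0,0,0],"grip": 0.07},{"linear": [0.078,0.0,-0.001],"rot": [0,0,0],"grip": 0.07},{"linear": [0.078,0.0,-0.001],"rot": [0,0,0],"grip": 0.0},{"linear": [0.078,0.0,-0.001],"rot": [0,0,0],"grip": 0.0},{"linear": [0.078,0.0,-0.001],"rot": [0,0,0],"grip": 0.0},{"linear": [0.078,0.0,-0.001],"rot": [0,0,0],"grip": 0.0},{"linear": [0.078,0.0,-0.001],"rot": [0,0,0],"grip": 0.0},{"linear": [0.078,0.0,-0.001],"rot": [0,0,0],"grip": 0.0},{"linear": [0.078,0.0,-0.001],"rot": [0,0,0],"grip": 0.0},{"linear": [0.078,0.0,-0.001],"rot": [0,0,0],"grip": 0.0}]}}

```text
time_s: 2.15
tcp_pos: [0.5162, -0.2817, 0.1857]
orientation: [1.508, 0.984, -1.51]
ft_force: [-4.3, 1.3, 5.9]
gripper_width: 0.357
```

Call:
{"method": "servo_tool", "body": {"series": [{"linear": [-0.004,0,0],"rot": [0,0,0],"grip": 0.0},{"linear": [-0.01,0,0],"rot": [0,0,0],"grip": 0.0},{"linear": [-0.01,0,0],"rot": [0,0,0],"grip": 0.0},{"linear": [-0.01,0,0],"rot": [0,0,0],"grip": 0.0}]}}

```text
time_s: 2.48
tcp_pos: [0.5169, -0.2817, 0.1934]
orientation: [1.509, 0.984, -1.509]
ft_force: [0.3, 0.2, -7.8]
gripper_width: 0.363
```

```bash
python3 - <<'E'
from h import *
import cv2
np.set_printoptions(precision=4,suppress=True)
o=telemetry.get_obs();im=viewer.read_camera("scene");cv2.imwrite("pics/s2.png",cv2.resize(im[80:240,180:360,::-1],None,fx=4.4,fy=3.7))
M=R.from_rotvec(o["orientation"]).as_matrix()
print(o["time_s"],o["tcp_pos"],o["ft_force"],M)
p=o["tcp_pos"];yaw=np.degrees(np.arctan2(M[1,1],M[0,1]))
print("yaw y",yaw)
for Y in (85.3,):
  t=np.array([.5172,.165])-.075*np.array([np.cos(np.radians(Y)),np.sin(np.radians(Y))])
  print(t, M.T@np.r_[t-p[:2],0], Y-90-yaw)
E
```

```text
2.4833 [ 0.5169 -0.2817  0.1934] [ 0.2816  0.1807 -7.7501] [[-0.001   0.9146 -0.4043]
 [ 0.0009 -0.4043 -0.9146]
 [-1.     -0.0013 -0.0004]]
yaw y -23.849141402365763
[0.5111 0.0903] [ 0.0003 -0.1557 -0.3378] 19.14914140236576
```

View pics/s2.png

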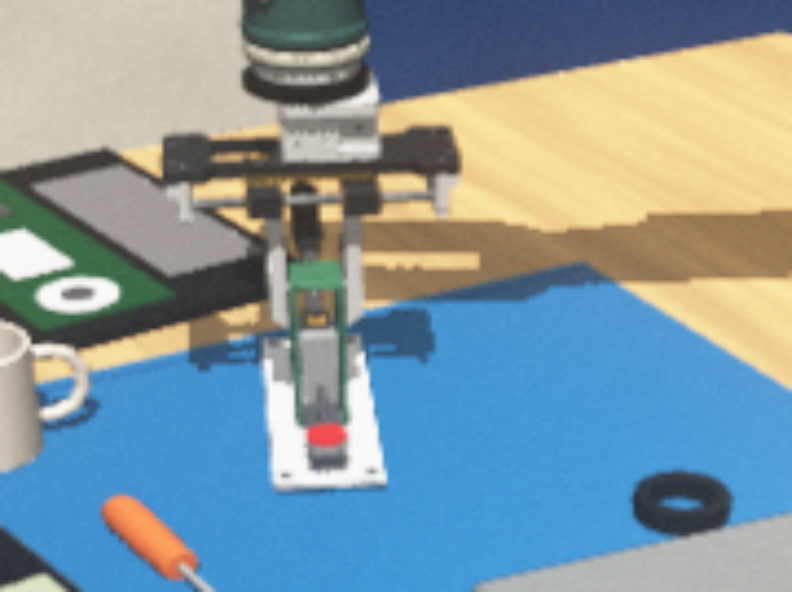

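Call:
{"method": "servo_tool", "body": {"series": [{"linear": [0,-0.013,-0.027],"rot": [-2,0,0],"grip": 0.0},{"linear": [0,-0.027,-0.056],"rot": [-4,0,0],"grip": 0.0},{"linear": [0,-0.041,-0.084],"rot": [-6,0,0],"grip": 0.0},{"linear": [0,-0.054,-0.112],"rot": [-8,0,0],"grip": 0.0},{"linear": [0,-0.068,-0.141],"rot": [-10,0,0],"grip": 0.0},{"linear": [0,-0.082,-0.169],"rot": [-12,0,0],"grip": 0.0},{"linear": [0,-0.095,-0.197],"rot": [-14,0,0],"grip": 0.0},{"linear": [0,-0.109,-0.225],"rot": [-16,0,0],"grip": 0.0},{"linear": [0,-0.122,-0.253],"rot": [-18,0,0],"grip": 0.0},{"linear": [0,-0.136,-0.281],"rot": [-19.1,0,0],"grip": 0.0},{"linear": [0,-0.136,-0.281],"rot": [-19.1,0,0],"grip": 0.0},{"linear": [0,-0.136,-0.281],"rot": [-19.1,0,0],"grip": 0.0}]}}

```text
time_s: 3.53
tcp_pos: [0.5057, 0.032, 0.194]
orientation: [1.267, 1.172, -1.268]
ft_force: [0.2, -1.6, -8.6]
gripper_width: 0.362
```

```bash
python3 - <<'E'
from h import *
import cv2
np.set_printoptions(precision=4,suppress=True)
o=telemetry.get_obs();c=viewer.calibration("wrist");im=viewer.read_camera("wrist");cv2.imwrite("pics/w3.png",im[:,:,::-1])
import pickle;pickle.dump(c,open("w3.pkl","wb"))
M=R.from_rotvec(o["orientation"]).as_matrix()
print(o["time_s"],o["tcp_pos"],o["ft_force"],M,c["extrinsics"])
print(np.degrees(np.arctan2(M[1,1],M[0,1])))
print(proj("wrist",[.5172,.165,.054],c))
E
```

```text
3.5333 [0.5057 0.032  0.194 ] [ 0.2291 -1.5505 -8.6185] [[-0.0009  0.9969 -0.0792]
 [ 0.0004 -0.0792 -0.9969]
 [-1.     -0.0009 -0.0003]] [[ 0.9969 -0.0755 -0.0217  0.5119]
 [-0.0786 -0.9634 -0.2563  0.1063]
 [-0.0016  0.2572 -0.9663  0.2758]
 [ 0.      0.      0.      1.    ]]
-4.540823219967869
(np.float64(276.7627709466015), np.float64(27.428274366678608))
```

View pics/w3.png

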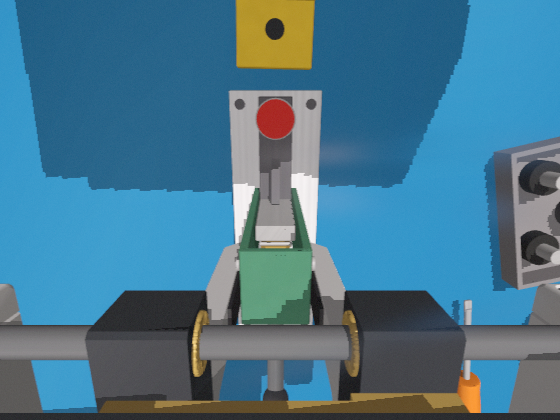

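```bash
python3 - <<'E'
from h import *
import pickle
c=pickle.load(open("w3.pkl","rb"))
np.set_printoptions(precision=4,suppress=True)
d=ray("w",275,29,.054,c);
print("dot",d)
for z in(.041,.043): s=ray("w",275.3,118.5,z,c);print("sad",s,d-s,np.linalg.norm((d-s)[:2]))
a=ray("w",238,67,.054,c);b=ray("w",312.5,68.5,.054,c);e=b-a;print("tongue yaw",np.degrees(np.arctan2(e[1],e[0]))+90)
M=R.from_rotvec(telemetry.get_obs()["orientation"]).as_matrix();print(M.T@(d-s))
E
```

```text
dot [0.516  0.1642 0.054 ]
sad [0.5121 0.1116 0.041 ] [0.004  0.0526 0.013 ] 0.0527430360343386
sad [0.5121 0.1116 0.043 ] [0.004  0.0526 0.011 ] 0.052788737090308506
tongue yaw 84.41297968429001
[-0.0111 -0.0003 -0.0528]
```

Call:
{"method": "servo_tool", "body": {"series": [{"linear": [0.004,0,0],"rot": [0,0,0],"grip": 0.0},{"linear": [0.008,0,0],"rot": [0,0,0],"grip": 0.0},{"linear": [0.008,0,0],"rot": [0,0,0],"grip": 0.0},{"linear": [0.008,0,0],"rot": [0,0,0],"grip": 0.0}]}}

```text
time_s: 3.92
tcp_pos: [0.5068, 0.0294, 0.1872]
orientation: [1.272, 1.167, -1.269]
ft_force: [1.4, 2.5, -3.5]
gripper_width: 0.361
```

```bash
python3 - <<'E'
from h import *
import cv2
np.set_printoptions(precision=4,suppress=True)
o=telemetry.get_obs();c=viewer.calibration("wrist");im=viewer.read_camera("wrist");cv2.imwrite("pics/w4.png",im[:,:,::-1])
import pickle;pickle.dump(c,open("w4.pkl","wb"))
print(o["time_s"],o["tcp_pos"],o["ft_force"])
s=viewer.read_camera("scene");cv2.imwrite("pics/s4.png",cv2.resize(s[100:300,180:380,::-1],None,fx=3,fy=3))
E
```

```text
3.9167 [0.5068 0.0294 0.1872] [ 1.3753  2.4557 -3.5452]
```

View pics/w4.png

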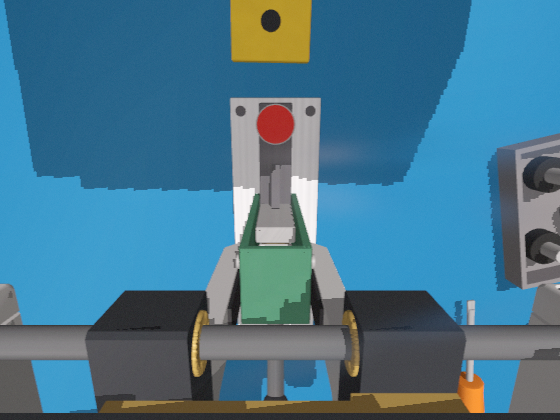

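View pics/s4.png

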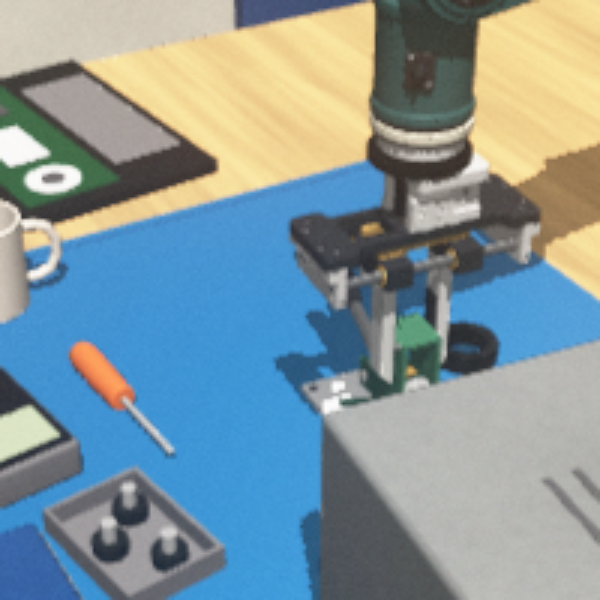

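```bash
python3 - <<'E'
from h import *
import pickle
c=pickle.load(open("w4.pkl","rb"))
np.set_printoptions(precision=4,suppress=True)
d=ray("w",270.5,20.5,.054,c);s=ray("w",275.5,124.5,.0365,c);print(d,s,d-s)
o=telemetry.get_obs()
M=R.from_rotvec(o["orientation"]).as_matrix();print(o["tcp_pos"],M.T@(d-s),np.degrees(np.arctan2(M[1,1],M[0,1])))
E
```

```text
[0.5157 0.1644 0.054 ] [0.5138 0.1048 0.0365] [0.0019 0.0596 0.0175]
[0.5068 0.0295 0.1871] [-0.0175 -0.003  -0.0595] -4.7978160324688925
```

Call:
{"method": "servo_tool", "body": {"series": [{"linear": [0,-0.001,-0.008],"rot": [0,0,0],"grip": 0.0},{"linear": [0,-0.002,-0.016],"rot": [0,0,0],"grip": 0.0},{"linear": [0,-0.003,-0.026],"rot": [0,0,0],"grip": 0.0},{"linear": [0,-0.003,-0.036],"rot": [0,0,0],"grip": 0.0},{"linear": [0,-0.003,-0.046],"rot": [0,0,0],"grip": 0.0},{"linear": [0,-0.003,-0.054],"rot": [0,0,0],"grip": 0.0},{"linear": [0,-0.003,-0.058],"rot": [0,0,0],"grip": 0.0},{"linear": [0,-0.003,-0.058],"rot": [0,0,0],"grip": 0.0},{"linear": [0.002,-0.003,-0.058],"rot": [0,0,0],"grip": 0.0},{"linear": [0.002,-0.003,-0.058],"rot": [0,0,0],"grip": 0.0}]}}

```text
time_s: 4.85
tcp_pos: [0.5082, 0.0897, 0.1863]
orientation: [1.273, 1.171, -1.267]
ft_force: [-1.2, 5.0, 2.6]
gripper_width: 0.36
```

```bash
python3 - <<'E'
from h import *
import cv2
np.set_printoptions(precision=4,suppress=True)
o=telemetry.get_obs();c=viewer.calibration("wrist");im=viewer.read_camera("wrist");cv2.imwrite("pics/w5.png",im[:,:,::-1])
import pickle;pickle.dump(c,open("w5.pkl","wb"))
print(o["time_s"],o["tcp_pos"],o["ft_force"])
s=viewer.read_camera("top");cv2.imwrite("pics/t5.png",cv2.resize(s[160:310,160:360,::-1],None,fx=4,fy=4))
E
```

```text
4.85 [0.5082 0.0897 0.1863] [-1.1858  5.0224  2.5862]
```

View pics/w5.png

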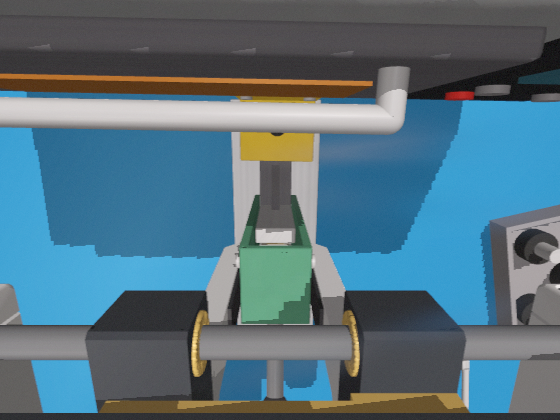

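View pics/t5.png

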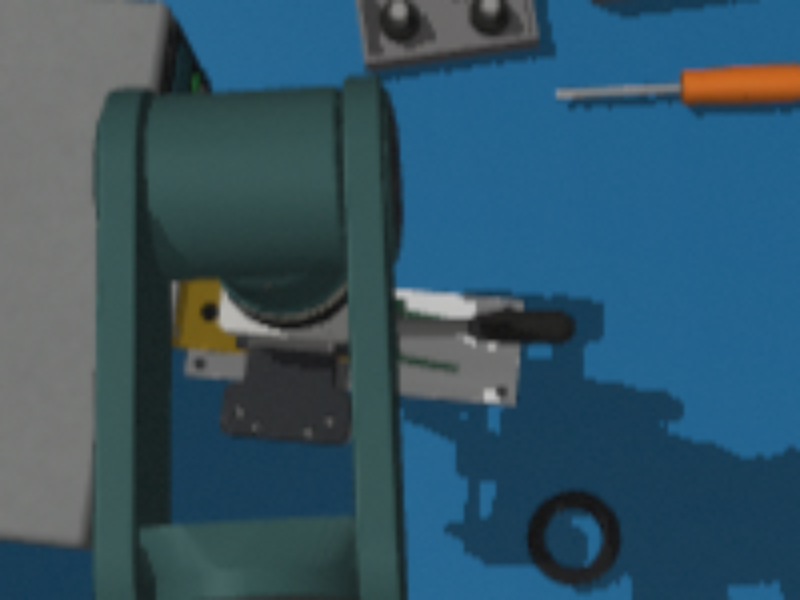

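Call:
{"method": "servo_tool", "body": {"series": [{"linear": [0.0,0,0],"rot": [0,0,0],"grip": 0.06},{"linear": [0,0,0],"rot": [0,0,0],"grip": 0.06},{"linear": [0,0,0],"rot": [0,0,0],"grip": 0.06},{"linear": [0,0,0],"rot": [0,0,0],"grip": 0.06},{"linear": [-0.03,0,0],"rot": [0,0,0],"grip": 0.06},{"linear": [-0.06,0,0],"rot": [0,0,0],"grip": 0.06},{"linear": [-0.075,0,0.04],"rot": [0,0,0],"grip": 0.0},{"linear": [-0.075,0,0.08],"rot": [0,0,0],"grip": 0.0},{"linear": [-0.075,0,0.11],"rot": [0,0,0],"grip": 0.0},{"linear": [-0.075,0,0.124],"rot": [0,0,0],"grip": 0.0},{"linear": [-0.075,0,0.124],"rot": [0,0,0],"grip": 0.0},{"linear": [-0.075,0,0.124],"rot": [0,0,0],"grip": 0.0}]}}

```text
time_s: 5.95
tcp_pos: [0.4977, -0.036, 0.2596]
orientation: [1.272, 1.168, -1.271]
ft_force: [0.2, 0.8, -0.4]
gripper_width: 0.25
```

```bash
python3 - <<'E'
from h import *
import cv2
np.set_printoptions(precision=4,suppress=True)
o=telemetry.get_obs();c=viewer.calibration("wrist");im=viewer.read_camera("wrist");cv2.imwrite("pics/w6.png",im[:,:,::-1])
import pickle;pickle.dump(c,open("w6.pkl","wb"))
print(o["time_s"],o["tcp_pos"],o["ft_force"],c["extrinsics"])
s=viewer.read_camera("top");cv2.imwrite("pics/t6.png",cv2.resize(s[190:270,190:320,::-1],None,fx=6,fy=6,interpolation=cv2.INTER_CUBIC))
E
```

```text
5.95 [ 0.4977 -0.036   0.2596] [ 0.2042  0.7522 -0.3857] [[ 0.9964 -0.0814 -0.0223  0.5043]
 [-0.0844 -0.9629 -0.2561  0.0381]
 [-0.0006  0.2571 -0.9664  0.3413]
 [ 0.      0.      0.      1.    ]]
```

View pics/w6.png

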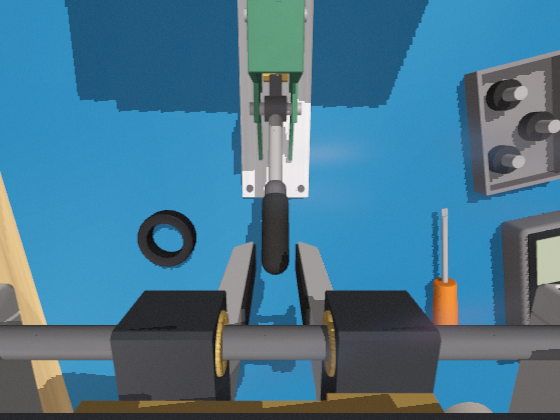

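View pics/t6.png

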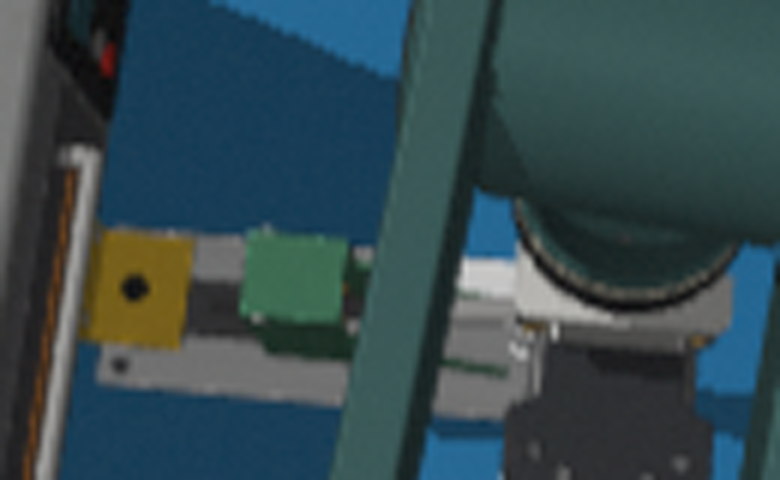

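```bash
python3 - <<'E'
from h import *
import pickle
c=pickle.load(open("w6.pkl","rb"))
np.set_printoptions(precision=4,suppress=True)
t=lambda u,v,z:ray("top",u/6+190-.4,v/6+190-.4,z)
ax=t(294.5,276,.129);d=t(135,288,.054);print("ax",ax,"dot",d,d-ax, "front corner",t(97,383,.006), "near long edge",t(340,406,.006))
a=ray("w",243,197,.006,c);b=ray("w",309.5,197,.006,c);print("rear",a,b,(a+b)/2,np.linalg.norm(a-b),np.degrees(np.arctan2(*(b-a)[1::-1])))
print("col rear top mid",ray("w",275,75,.129,c))
print("grip end", ray("w",275,262,.132,c))
E
```

```text
ax [0.51  0.09  0.129] dot [0.5171 0.1648 0.054 ] [ 0.0071  0.0748 -0.075 ] front corner [0.4826 0.1874 0.006 ] near long edge [0.473  0.0802 0.006 ]
rear [ 0.464 -0.031  0.006] [ 0.5343 -0.0369  0.006 ] [ 0.4991 -0.0339  0.006 ] 0.07052607709182912 -4.836378512498424
col rear top mid [0.5066 0.0684 0.129 ]
grip end [ 0.4963 -0.0531  0.132 ]
```

Call:
{"method": "servo_tool", "body": {"series": [{"linear": [0.0,0.001,0],"rot": [0,0,0],"grip": 0.0},{"linear": [0.015,0.001,0],"rot": [0,0,0],"grip": 0.0},{"linear": [0.03,0.001,0],"rot": [0,0,0],"grip": 0.0},{"linear": [0.038,0.001,0.003],"rot": [0,0,0],"grip": 0.0},{"linear": [0.046,0.001,0.006],"rot": [0,0,0],"grip": 0.0},{"linear": [0.054,0.001,0.008],"rot": [0,0,0],"grip": 0.0},{"linear": [0.062,0.001,0.01],"rot": [0,0,0],"grip": 0.0},{"linear": [0.07,0.001,0.011],"rot": [0,0,0],"grip": 0.0},{"linear": [0.078,0.001,0.012],"rot": [0,0,0],"grip": 0.0},{"linear": [0.086,0.001,0.012],"rot": [0,0,0],"grip": 0.0},{"linear": [0.088,0.001,0.012],"rot": [0,0,0],"grip": 0.0},{"linear": [0.088,0.001,0.012],"rot": [0,0,0],"grip": 0.0}]}}

```text
time_s: 7.05
tcp_pos: [0.4987, -0.0491, 0.1727]
orientation: [1.269, 1.163, -1.27]
ft_force: [0.2, -3.9, 5.8]
gripper_width: 0.001
```

```bash
python3 - <<'E'
from h import *
import cv2
np.set_printoptions(precision=4,suppress=True)
o=telemetry.get_obs();im=viewer.read_camera("wrist");cv2.imwrite("pics/w7.png",im[:,:,::-1])
print(o["time_s"],o["tcp_pos"],o["ft_force"],o["gripper_width"])
E
```

```text
7.05 [ 0.4987 -0.0491  0.1727] [ 0.2261 -3.8688  5.8041] 0.0014778010246784723
```

View pics/w7.png

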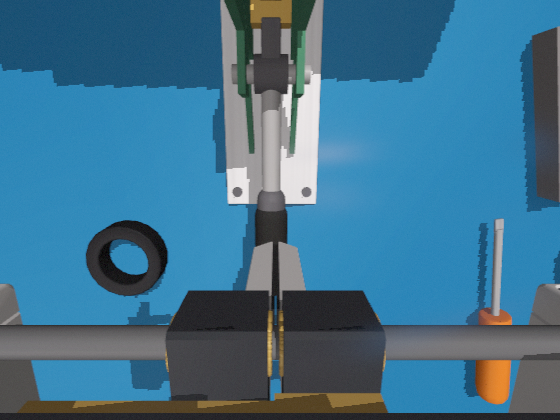

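Call:
{"method": "servo_tool", "body": {"series": [{"linear": [0.003,0,0.001],"rot": [0,0,0],"grip": 0.0},{"linear": [0.005,0,0.001],"rot": [0,0,0],"grip": 0.0},{"linear": [0.005,0,0.001],"rot": [0,0,0],"grip": 0.0},{"linear": [0.005,0,0.001],"rot": [0,0,0],"grip": 0.0}]}}

```text
time_s: 7.43
tcp_pos: [0.4988, -0.0495, 0.1701]
orientation: [1.27, 1.163, -1.268]
ft_force: [-3.2, -1.5, 12.9]
gripper_width: 0.002
```

Call:
{"method": "servo_tool", "body": {"series": [{"linear": [-0.007,0,0],"rot": [0,0,0],"grip": 0.0},{"linear": [-0.02,0,-0.001],"rot": [0,0,0],"grip": 0.0},{"linear": [-0.03,0,-0.003],"rot": [0,0,0],"grip": 0.0},{"linear": [-0.04,0,-0.006],"rot": [0,0,0],"grip": 0.0},{"linear": [-0.055,0,-0.011],"rot": [0,0,0],"grip": 0.0},{"linear": [-0.075,0,-0.013],"rot": [0,0,0],"grip": 0.0},{"linear": [-0.085,0,-0.013],"rot": [0,0,0],"grip": 0.0},{"linear": [-0.085,0,-0.013],"rot": [0,0,0],"grip": 0.0},{"linear": [-0.085,0,-0.013],"rot": [0,0,0],"grip": 0.0}]}}

```text
time_s: 8.18
tcp_pos: [0.4989, -0.0355, 0.2518]
orientation: [1.27, 1.168, -1.27]
ft_force: [-0.7, -0.5, -0.8]
gripper_width: 0.005
```

```bash
python3 - <<'E'
from h import *
import cv2
np.set_printoptions(precision=4,suppress=True)
o=telemetry.get_obs();c=viewer.calibration("wrist");im=viewer.read_camera("wrist");cv2.imwrite("pics/w8.png",im[:,:,::-1])
import pickle;pickle.dump(c,open("w8.pkl","wb"))
print(o["time_s"],o["tcp_pos"],o["ft_force"])
s=viewer.read_camera("top");cv2.imwrite("pics/t8.png",cv2.resize(s[190:270,190:320,::-1],None,fx=6,fy=6,interpolation=cv2.INTER_CUBIC))
E
```

```text
8.1833 [ 0.4989 -0.0355  0.2518] [-0.6944 -0.471  -0.8138]
```

View pics/w8.png

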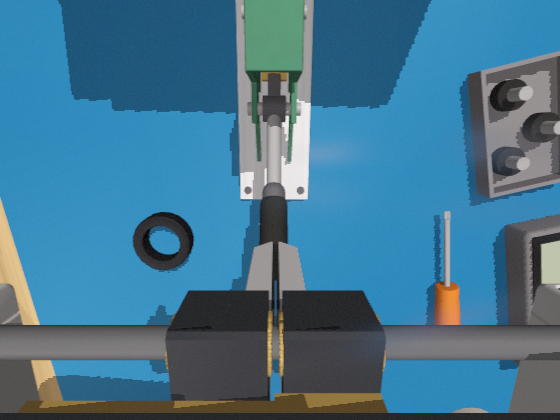

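View pics/t8.png

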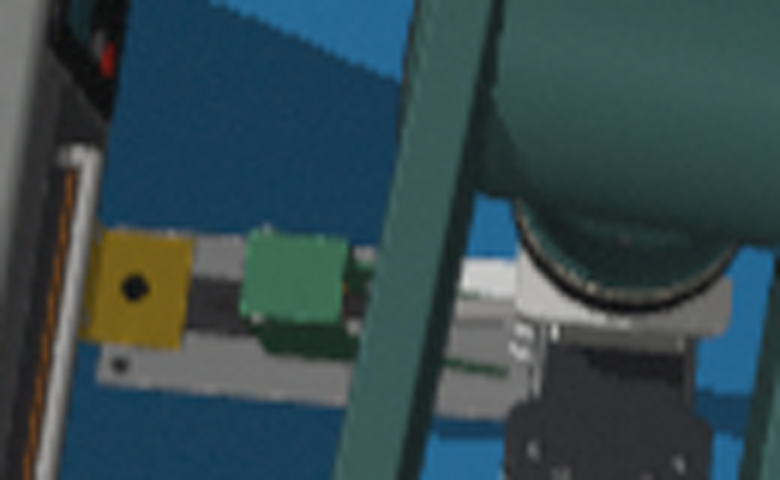

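Call:
{"method": "servo_tool", "body": {"series": [{"linear": [0.012,0,0],"rot": [0,0,0],"grip": 0.0},{"linear": [0.022,0,0],"rot": [0,0,0],"grip": 0.0},{"linear": [0.03,0,0.003],"rot": [0,0,0],"grip": 0.0},{"linear": [0.038,0,0.006],"rot": [0,0,0],"grip": 0.0},{"linear": [0.046,0,0.008],"rot": [0,0,0],"grip": 0.0},{"linear": [0.054,0,0.01],"rot": [0,0,0],"grip": 0.0},{"linear": [0.062,0,0.012],"rot": [0,0,0],"grip": 0.0},{"linear": [0.07,0,0.013],"rot": [0,0,0],"grip": 0.0},{"linear": [0.078,0,0.013],"rot": [0,0,0],"grip": 0.0},{"linear": [0.085,0,0.013],"rot": [0,0,0],"grip": 0.0},{"linear": [0.088,0,0.013],"rot": [0,0,0],"grip": 0.0},{"linear": [0.088,0,0.013],"rot": [0,0,0],"grip": 0.0}]}}

```text
time_s: 9.28
tcp_pos: [0.4976, -0.051, 0.1694]
orientation: [1.267, 1.163, -1.272]
ft_force: [-11.7, -5.2, 27.4]
gripper_width: 0.002
```

Call:
{"method": "servo_tool", "body": {"series": [{"linear": [0.001,0,0],"rot": [0,0,0],"grip": 0.0},{"linear": [0.001,0,0],"rot": [0,0,0],"grip": 0.0},{"linear": [0.001,0,0],"rot": [0,0,0],"grip": 0.0}]}}

```text
time_s: 9.53
tcp_pos: [0.4976, -0.051, 0.1692]
orientation: [1.267, 1.162, -1.272]
ft_force: [-12.8, -5.4, 30.5]
gripper_width: 0.006
```

```bash
python3 - <<'E'
from h import *
import cv2
np.set_printoptions(precision=4,suppress=True)
o=telemetry.get_obs()
print(o["time_s"],o["tcp_pos"],o["ft_force"])
s=viewer.read_camera("scene");cv2.imwrite("pics/s9.png",s[:,:,::-1])
s=viewer.read_camera("top");cv2.imwrite("pics/t9.png",cv2.resize(s[190:270,190:320,::-1],None,fx=6,fy=6,interpolation=cv2.INTER_CUBIC))
a=cv2.imread("pics/scene0.png");b=s=cv2.imread("pics/s9.png")
cv2.imwrite("pics/d9.png",np.hstack([cv2.resize(x[200:420,270:400],None,fx=2.7,fy=2.7,interpolation=cv2.INTER_CUBIC) for x in (a,b)]))
E
```

```text
9.5333 [ 0.4976 -0.051   0.1692] [-12.8373  -5.4143  30.4814]
```

View pics/d9.png

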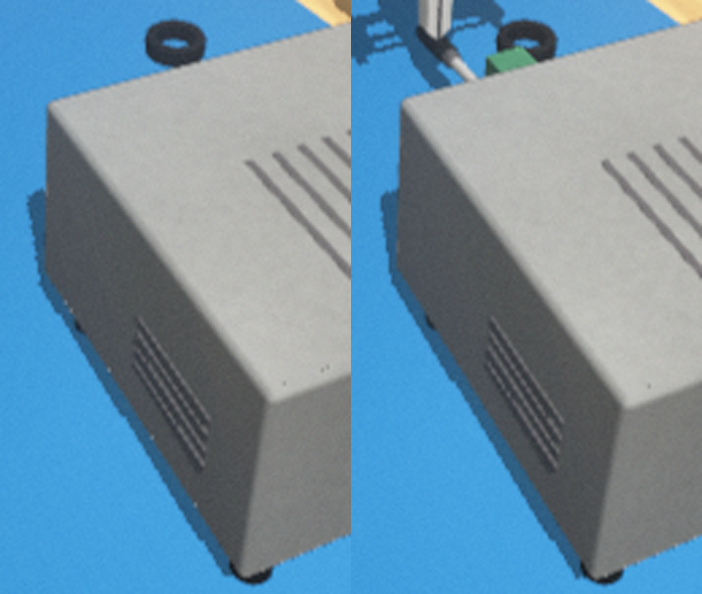

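View pics/t9.png

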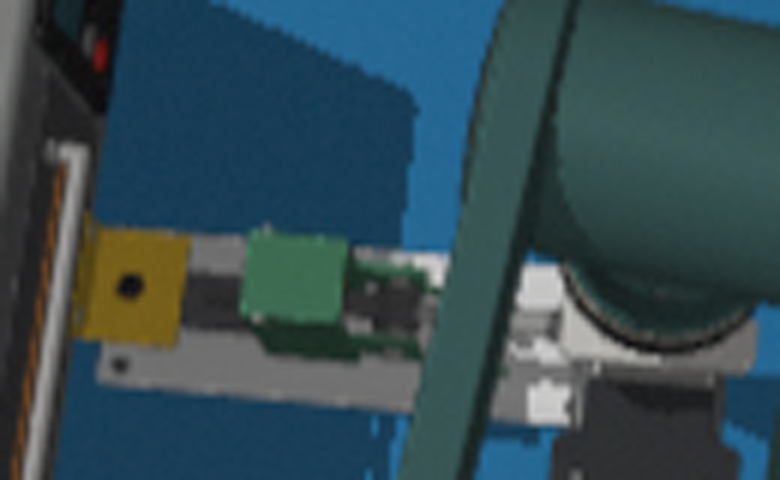

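Call:
{"method": "servo_tool", "body": {"series": [{"linear": [-0.008,-0.001,0],"rot": [0,0,0],"grip": 0.0},{"linear": [-0.016,-0.001,0],"rot": [0,0,0],"grip": 0.0},{"linear": [-0.026,-0.001,-0.002],"rot": [0,0,0],"grip": 0.0},{"linear": [-0.036,-0.001,-0.004],"rot": [0,0,0],"grip": 0.0},{"linear": [-0.046,-0.001,-0.007],"rot": [0,0,0],"grip": 0.0},{"linear": [-0.058,0,-0.011],"rot": [0,0,0],"grip": 0.0},{"linear": [-0.075,0,-0.013],"rot": [0,0,0],"grip": 0.0},{"linear": [-0.089,0,-0.013],"rot": [0,0,0],"grip": 0.0},{"linear": [-0.089,0,-0.013],"rot": [0,0,0],"grip": 0.0},{"linear": [-0.089,0,-0.013],"rot": [0,0,0],"grip": 0.0}]}}

```text
time_s: 10.47
tcp_pos: [0.4989, -0.0351, 0.2519]
orientation: [1.27, 1.169, -1.269]
ft_force: [-0.3, 0.5, -0.6]
gripper_width: 0.004
```

```bash
python3 - <<'E'
from h import *
import cv2
np.set_printoptions(precision=4,suppress=True)
o=telemetry.get_obs();im=viewer.read_camera("wrist");cv2.imwrite("pics/w10.png",im[:,:,::-1])
print(o["time_s"],o["tcp_pos"],o["ft_force"])
E
```

```text
10.4667 [ 0.4989 -0.0351  0.2519] [-0.3237  0.453  -0.6183]
```

View pics/w10.png

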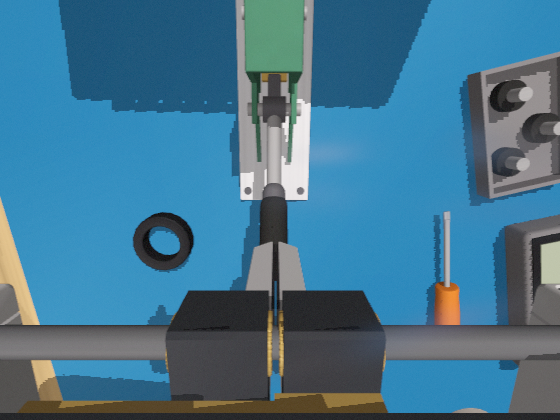

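Call:
{"method": "servo_tool", "body": {"series": [{"linear": [0.012,0,0],"rot": [0,0,0],"grip": 0.0},{"linear": [0.022,0,0],"rot": [0,0,0],"grip": 0.0},{"linear": [0.03,0,0.003],"rot": [0,0,0],"grip": 0.0},{"linear": [0.038,-0.001,0.006],"rot": [0,0,0],"grip": 0.0},{"linear": [0.046,-0.001,0.008],"rot": [0,0,0],"grip": 0.0},{"linear": [0.054,-0.001,0.01],"rot": [0,0,0],"grip": 0.0},{"linear": [0.062,-0.002,0.012],"rot": [0,0,0],"grip": 0.0},{"linear": [0.07,-0.002,0.013],"rot": [0,0,0],"grip": 0.0},{"linear": [0.078,-0.002,0.013],"rot": [0,0,0],"grip": 0.0},{"linear": [0.084,-0.002,0.013],"rot": [0,0,0],"grip": 0.0},{"linear": [0.087,-0.002,0.013],"rot": [0,0,0],"grip": 0.0},{"linear": [0.087,-0.002,0.013],"rot": [0,0,0],"grip": 0.0}]}}

```text
time_s: 11.52
tcp_pos: [0.4964, -0.0515, 0.1697]
orientation: [1.267, 1.16, -1.272]
ft_force: [-6.9, -5.8, 23.7]
gripper_width: 0.002
```

```bash
python3 - <<'E'
from h import *
import cv2
np.set_printoptions(precision=4,suppress=True)
o=telemetry.get_obs()
print(o["time_s"],o["tcp_pos"],o["ft_force"])
s=viewer.read_camera("scene");cv2.imwrite("pics/s11.png",s[:,:,::-1])
s=viewer.read_camera("top");cv2.imwrite("pics/t11.png",cv2.resize(s[190:270,190:320,::-1],None,fx=6,fy=6,interpolation=cv2.INTER_CUBIC))
a=cv2.imread("pics/scene0.png");b=s=cv2.imread("pics/s11.png")
cv2.imwrite("pics/d11.png",np.hstack([cv2.resize(x[220:340,270:340],None,fx=5,fy=5,interpolation=cv2.INTER_CUBIC) for x in (a,b)]))
E
```

```text
11.5167 [ 0.4964 -0.0515  0.1697] [-6.945  -5.7501 23.6574]
```

View pics/d11.png

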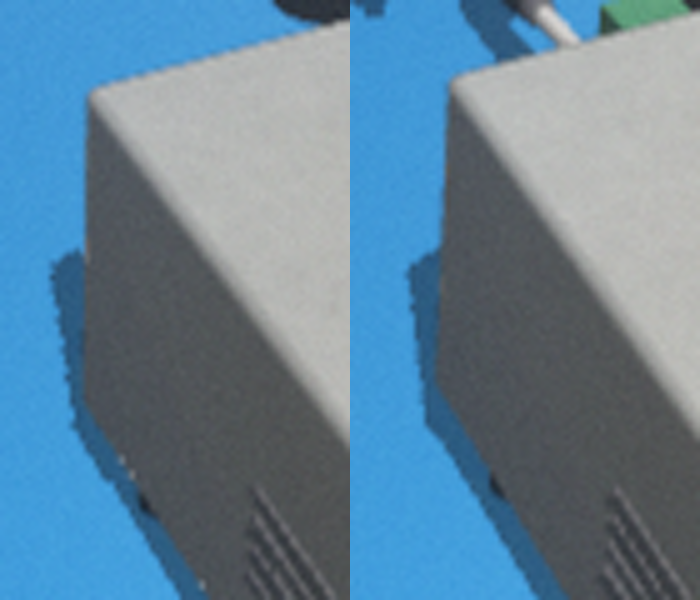

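View pics/t11.png

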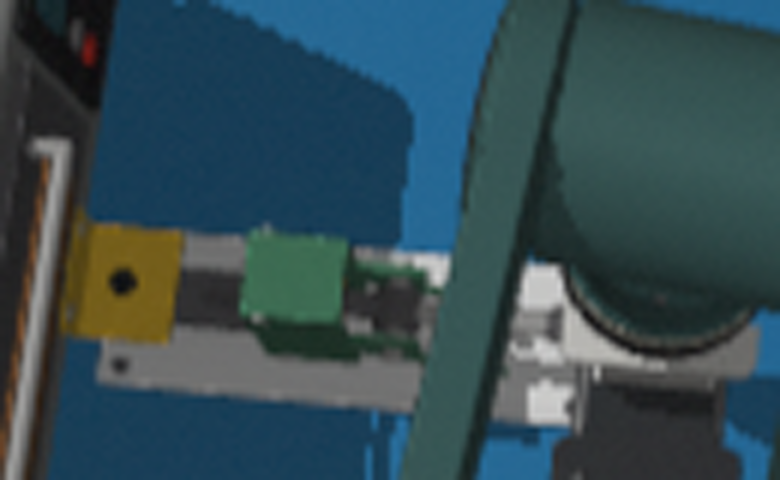

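```bash
python3 - <<'E'
from h import *
yaw=np.radians(85);ex=np.array([np.cos(yaw),np.sin(yaw),0]);ey=np.array([-ex[1],ex[0],0]);ez=np.array([0,0,1.])
lp=np.array([.5172,.165,0])
def pt(x,y,z,th,s): # x from front face into oven
    px,pz=260,0
    dx,dz=(x-px),(z-pz)
    X=px+dx*np.cos(th)+dz*np.sin(th);Z=pz-dx*np.sin(th)+dz*np.cos(th)
    return lp+ex*((X+22+s)/1e3)+ey*y/1e3+ez*Z/1e3
for L in (0,5,9,11.5,14,18):
  th=L/230
  for s in(0,):
    print(L,"dot",np.round((np.array(proj("top",pt(-22,0,54,th,s)))-190+.4)*6),"corner",np.round((np.array(proj("scene",pt(0,-155,205,th,s)))-[270,220]+.4)*5),"botc",np.round((np.array(proj("scene",pt(0,-155,40,th,s)))-[270,220]+.4)*5))
E
```

```text
0 dot [134. 288.] corner [84. 89.] botc [ 81. 409.]
5 dot [129. 285.] corner [90. 84.] botc [ 82. 400.]
9 dot [125. 283.] corner [94. 80.] botc [ 83. 394.]
11.5 dot [122. 282.] corner [97. 77.] botc [ 83. 390.]
14 dot [119. 280.] corner [100.  75.] botc [ 84. 386.]
18 dot [114. 278.] corner [105.  71.] botc [ 85. 379.]
```

Call:
{"method": "servo_tool", "body": {"series": [{"linear": [0,0,0],"rot": [0,0,0],"grip": 0.0},{"linear": [0,0,0],"rot": [0,0,0],"grip": 0.0},{"linear": [0,0,0],"rot": [0,0,0],"grip": 0.0},{"linear": [0,0,0],"rot": [0,0,0],"grip": 0.0},{"linear": [0,0,0],"rot": [0,0,0],"grip": 0.0},{"linear": [0,0,0],"rot": [0,0,0],"grip": 0.0}]}}

```text
time_s: 12.12
tcp_pos: [0.4963, -0.0515, 0.1697]
orientation: [1.267, 1.159, -1.271]
ft_force: [-8.0, -6.1, 23.3]
gripper_width: 0.007
```

```bash
python3 - <<'E'
from h import *
import cv2
o=telemetry.get_obs();im=viewer.read_camera("wrist");cv2.imwrite("pics/w12.png",im[:,:,::-1])
s=viewer.read_camera("scene");cv2.imwrite("pics/s12.png",s[:,:,::-1])
print(o["time_s"],o["tcp_pos"],o["ft_force"],o["joint_vel"])
a=cv2.imread("pics/scene0.png");b=s[:,:,::-1]
cv2.imwrite("pics/d12.png",np.hstack([cv2.resize(x[270:330,260:320],None,fx=6.6,fy=9,interpolation=cv2.INTER_CUBIC) for x in (a,b)]))
E
```

```text
12.1167 [ 0.4963093  -0.05148305  0.16968437] [-7.95059374 -6.0941525  23.27596775] [-1.12478508e-05  7.85386519e-04  2.04148319e-03  3.16115251e-04
 -1.13505267e-03  3.26947451e-04]
```

View pics/w12.png

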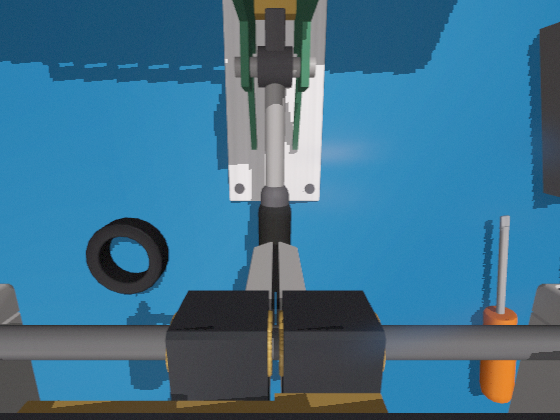

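View pics/d12.png

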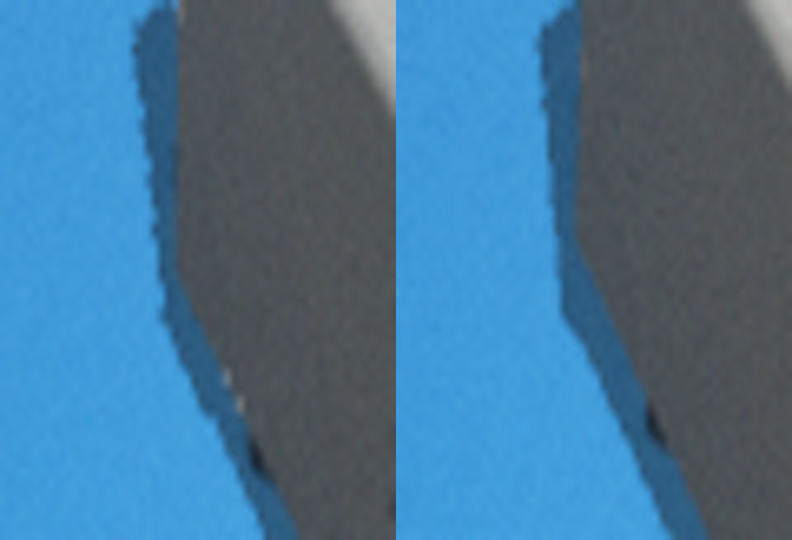

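```bash
python3 - <<'E'
from h import *
print(order.hand_in()); o=telemetry.get_obs();print(o["time_s"],o["tcp_pos"],o["ft_force"])
E
```

```text
the job is handed in; nothing more can be done
None
the job is handed in; nothing more can be done
```

The oven's front is up on the jack and the job is handed in at about 12 s. I estimate both front feet are about 11 mm clear of the bench. The arm is still pressing the handle at the bottom of its stroke.

- **Placing:** I gripped the jack by its column head and slid it under the bracket. The top camera put the saddle within about 2 mm of the lift point, with the jack's angle within about 1° of the oven's. The jack hung tail-down by a few degrees when lifted, so I lowered it early and ran it in close to the bench. No camera could see the saddle itself once it was under the bracket.
- **Pumping:** I made three full strokes with the closed fingertips, and the jack did not shift in the pictures between strokes.
- **Lift height:** The bracket dot and the oven corners gave readings of roughly 10 to 13 mm, against the 9 mm needed. A third full stroke should give about 11.5 mm by the figures. I had time for a fourth stroke but did not take it.
- **Last hold check:** The handle was centred under the fingers and at its stop, at about 23 N down and steady. There was also about 8 N sideways and 6 N along the jack. That is more than the 10 N needed to hold, because I pressed slightly past the stop.
- **Surroundings:** The arm stayed clear of the oven, and the other things on the bench looked undisturbed in the pictures.

The hand-in gave no verdict, so whether the second afterwards passed is not known.

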